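# Lift the steamed eggs out of the egg cooker and hold them to drain

## Robot

A 7-joint arm with a two-finger parallel gripper is mounted at the origin on a cart in front of the work surface, level with it; the furniture and walls round the work are solid. World frame = base frame: x ahead of the robot, y to its left, z up, the work surface at z = 0. Lengths are in m, angles in rad, forces in N, time in s.
With the tool pointing down it reaches from about 0.35 to 0.9 m from the base axis. Payload 8.1 kg.
Tool frame: the origin (TCP) lies on the centre line of the jaws, within the pads' length; the fingertips stand 14 mm ahead of it and the grasp point (between the pads) lies 5 mm behind it; z points along the fingers, y is the direction in which the jaws open and shut (so a half turn about z gives the same grasp; the last joint's range is limited). The gripper opens to 92 mm and grips with 3 to 60 N. Pads are 19 mm wide; open, the fingers measure 130 mm over their backs; the gripper's body (75 mm by 190 mm) begins 47 mm behind the grasp point.
Start: joints at [1.237, 0.434, 0.025, 1.573, -0.012, 1.134, -0.075], TCP at [0.143, -0.608, 0.241] pointing down, gripper open.
Joint ranges: [-2.62, 2.62], [-0.44, 2.09], [-1.27, 1.32], [0.08, 2.57], [-1.32, 4.46], [0.12, 2], [-2.74, 2.74]. Speed limits (rad/s): [2.22, 2.22, 3.01, 3.01, 3.14, 3.14, 3.14].

## Interface

Orientations are given as [roll, pitch, yaw] about the fixed x, y, z axes, in that order (R = Rz(yaw) Ry(pitch) Rx(roll)).
In Python, from cell import ctrl, vision, ticket gives the robot as it stands.
- The arm moves only by the tool jog_arm, never from a script. Its argument "rows" is a list of rows, each an object of numbers: "hand": the finger opening in m, from 0 to 0.0918; "tx", "ty", "tz": the shift along the world's x, y, z in m; "yaw": the turn about the world's z in rad. A call has 1 to 8 rows; each row is the pose to reach, as a shift and turn from the pose commanded when the call began; what a row does not reach only later rows make up. A row lasts 1/8 s, in which the tool goes at most 62.5 mm and 10.7 degrees, less where a joint would pass 70% of its speed; a pose out of reach is approached as far as the arm can. A call with a gripper value outside its range is refused whole. The fingers move at their own pace and stop on an object; "force" is the grip in N (left out, the last holds). Time passes only in rows, so rows that repeat a pose let the fingers close. It gives the time, the measured TCP pose, the force and the opening at its end, in the units of the state.
- ctrl.sense(): the state, without advancing time (a new reading comes with each control period).
- vision.snapshot(name): name is "scene" or "top" or "wrist"; returns the picture (384x512x3 uint8, red, green, blue); there is no depth.
- vision.camera_info(name): a dict with "mtx" (3x3 intrinsics, pixels), "R" (3x3) and "t" (3): a world point X has camera coordinates R X + t; the wrist camera has in their place "hand_eye" (4x4, takes a point from camera to tool coordinates, whose origin is the TCP and whose axes are the flange's). Camera axes: x right, y down, z forward; pixel columns grow to the right and rows downward; lengths in m; the calibration is good to about 2 mm. A picture is of the moment at which its call begins: read the wrist's pose just before it. camera_info takes no time and is no camera call.
- ticket.finish_job(): hands the job in, once; it reports no verdict.
The state is a dict: "time_s": time; "qpos": joint angles; "qd": joint speeds; "tau": joint torques, N m; "eef_pos": TCP position; "eef_rot": TCP orientation; "force": force on the tool from outside, world axes, zero at the start; "ft_torque": the same for the moment, N m; "grip_width": opening from 0.0 (shut) to 1.0 (fully open).
Only numpy, scipy, OpenCV 4.12 (cv2) and the standard library are available. Lean on these libraries where they do the work, as an engineer would, in place of code of your own. Each camera call takes 0.05 s, during which the arm holds its last target. There are 200 camera calls.

## Task

The eggs in the egg cooker are done: press the pedal at the front of the cooker all the way down to its stop so that the lid springs open, then take the egg tray by its black grip bar and lift it until the tray's underside is at least 6 cm above the cooker's rim. Finish while still holding it there, steady and level over the middle of the open cooker to drain, clear of the lid, with all four eggs standing in their cups; leave the bowl, salt shaker and teaspoon where they are.

Things in the scene. Friction and masses are not known exactly. Their poses are not given: they have to be found in the camera images.
- cooker: round white egg cooker, fixed, 192 mm across, rim 72 mm above the worktop. Origin: centre of its underside; its -x is the front (pedal), +x the rear (lid hinge, axis along y, 104 mm behind the centre, 74 mm high). Shut, the clear domed lid reaches 160 mm up; open, it stands up behind the base, leaning back, to 265 mm. The tray lies on a ledge inside, 46 mm above the worktop.
- pedal (a joint): angle of the grey release pedal, rad: 0 up (at rest), 0.35 down at its stop. Hinged at its rear edge on the cooker's front, 50 mm above the worktop; its front end goes down. A spring returns it: about 2.5 N at the pad to start it, 6 N at the stop. Beyond about 0.28 rad its nose lets go of the lid's catch.
- pedal_pad (a point): top of the pedal's ribbed pad, where to press: 162 mm in front of the cooker's centre, 57 mm above the worktop at rest, about 39 mm at the stop; moves with the pedal. The pedal is 36 mm wide and ends 22 mm farther out; free space beneath. Axes as the cooker's when at rest.
- lid (a joint): angle of the lid, rad: 0 shut and latched, 1.9 fully open. Once unlatched, a damped spring swings it up and back in about 1.5 s and it stays open.
- lid_front (a point): front edge of the lid's white rim, above the pedal; it shows whether the lid is shut (78 mm above the worktop) or open.
- egg_tray: loose round steel tray in the cooker, 166 mm across, plate 4 mm thick, with four egg cups 52 mm from its centre and a stem in the middle that carries the grip bar. Origin: centre of the plate's underside, 46 mm above the worktop at the start. May lie turned; 0.35 to 0.45 kg with the eggs, balanced about the stem; lifts straight out, 5 mm to spare all round.
- tray_grip (a point): middle of the tray's black grip bar, 90 mm above the tray's underside, 136 mm above the worktop at the start. The bar is 56 mm long along the tray's x, 12 mm thick along its y, 24 mm high. The eggs reach 64 mm above the tray's underside: fingertips kept above 68 mm pass over them.
- egg_0: brown egg, 42 mm thick and 56 mm tall, 58 g, standing pointed end down in the cup at x +37, y +37 mm of the tray. Origin: its lower tip, about 8 mm above the tray's underside; z along the egg
- egg_1: brown egg, 42 mm thick and 56 mm tall, 58 g, standing pointed end down in the cup at x +37, y -37 mm of the tray. Origin: its lower tip, about 8 mm above the tray's underside; z along the egg
- egg_2: brown egg, 42 mm thick and 56 mm tall, 58 g, standing pointed end down in the cup at x -37, y -37 mm of the tray. Origin: its lower tip, about 8 mm above the tray's underside; z along the egg
- egg_3: brown egg, 42 mm thick and 56 mm tall, 58 g, standing pointed end down in the cup at x -37, y +37 mm of the tray. Origin: its lower tip, about 8 mm above the tray's underside; z along the egg
- glass_bowl: bystander: shallow glass bowl, 120 mm across, 44 mm tall, to the left of the cooker; origin: centre of its underside
- salt_shaker: bystander: salt shaker, 44 mm across, 90 mm tall, to the left of the cooker; origin: centre of its underside
- teaspoon: bystander: teaspoon, 132 mm long, lying to the left of the cooker; origin: about its middle, on the worktop

How it is judged:
On the way, in this order (a step that is already met when the one before it is completed fails the run):
1. the pedal is pressed down to its stop (value of joint pedal above 0.32 rad), for 0.1 s.
2. the tray is off its ledge, with the lid open (value of joint lid above 1.4 rad and height (world z) of egg_tray above 0.06 m), for 0.1 s.
At the end, for the whole second after the job is handed in: Lid open; gripper holds the tray (over 1 N), underside 60 mm above the rim (z over 0.130), within 60 mm of the cooker's centre, level to 0.1 rad, still (under 20 mm/s, 0.15 rad/s), not touching cooker or lid; four eggs upright in their cups; bowl, salt and spoon moved under 30 mm (value of joint lid above 1.4 rad and height (world z) of egg_tray above 0.13 m and horizontal distance between egg_tray and cooker below 0.06 m and angle between egg_tray's own z axis and vertical below 0.1 rad and linear speed of egg_tray below 0.02 m/s and angular speed of egg_tray below 0.15 rad/s and contact force between egg_tray and the fingers above 1 N and contact force between egg_tray and cooker below 0.1 N and distance between each of egg_0, egg_1, egg_2, egg_3 and egg_tray below 0.064 m and angle between each of egg_0, egg_1, egg_2, egg_3's own z axis and vertical below 0.4 rad and distance of each of glass_bowl, salt_shaker, teaspoon from where it was at the start of the episode below 0.03 m); the arm keeps its last pose, push and grip.
It fails at once if an egg leaves its cup (distance between any of egg_0, egg_1, egg_2, egg_3 and egg_tray above 0.085 m).
It fails at once if the egg tray is tipped (over 0.35 rad) (angle between egg_tray's own z axis and vertical above 0.35 rad).
It fails at once if a thing round about is pushed away (over 30 mm) (distance of any of glass_bowl, salt_shaker, teaspoon from where it was at the start of the episode above 0.03 m).
It also fails if it takes over 48 s, if anything falls off the work surface, if the arm or the gripper's body presses on something with over 40 N, if the wrist force passes 120 N, or if a joint passes its speed limit or range.

## Working session

There is one attempt and no reset: what is moved stays moved. The work goes in short steps, Python scripts to look and compute and a tool call to move; the robot and the scene stay as the last step left them, time stands still between calls to the robot, and variables do not carry over. Pictures are saved under pics/ and viewed, about 8 in all and at most 12, crops included, and the job is handed in when it is done.

Besides the shell and the picture viewer there is one more tool, called after "Call:" by a JSON object that holds its "method" and its "body". jog_arm: Moves the arm, as the interface text tells. Its arguments: {"type":"object","properties":{"rows":{"type":"array","items":{"type":"object","properties":{"hand":{"type":"number"},"tx":{"type":"number"},"ty":{"type":"number"},"tz":{"type":"number"},"yaw":{"type":"number"}}}},"force":{"type":"number"}},"required":["rows"]}

```bash
mkdir -p pics; python3 - <<'E'
from cell import ctrl, vision
import cv2,numpy as np
s=ctrl.sense();print(s)
for n in("scene","top"):
    cv2.imwrite(f"pics/{n}0.png",vision.snapshot(n)[:,:,::-1]);c=vision.camera_info(n);print(n,c)
print(vision.camera_info("wrist"))
a=[cv2.imread(f"pics/{n}0.png") for n in("scene","top")]
cv2.imwrite("pics/both.png",cv2.resize(np.vstack(a),(400,600)) if 0 else np.hstack(a)[:, :])
E
```

```text
{'time_s': 0.0, 'qpos': array([ 1.23738667,  0.43519696,  0.02496153,  1.57412324, -0.0116226 ,
        1.13398048, -0.07510046]), 'qd': array([ 0.00036682, -0.00134977,  0.00131219,  0.00154244,  0.00092691,
        0.00013807,  0.00069522]), 'tau': array([-7.31313139e-04, -6.67846298e+01,  9.84004475e-01, -3.14457107e+01,
       -6.09160680e-02,  4.27979906e-02,  1.62244942e-04]), 'eef_pos': array([ 0.14282334, -0.60795013,  0.23995086]), 'eef_rot': array([-3.14003402e+00,  1.16341441e-04,  2.30740001e-01]), 'force': array([ 0.7525142 , -0.60907743,  0.15405098]), 'ft_torque': array([ 0.05863651, -0.06014083,  0.04090024]), 'grip_width': 0.9994369491328251}
scene {'mtx': array([[350.4004924 ,   0.        , 258.77553464],
       [  0.        , 350.4004924 , 184.15528959],
       [  0.        ,   0.        ,   1.        ]]), 'R': array([[-0.90428663, -0.42692321,  0.00150362],
       [-0.31395305,  0.66260415, -0.67999207],
       [ 0.28930809, -0.61537981, -0.73321792]]), 't': array([0.45225483, 0.33905889, 0.69088215])}
top {'mtx': array([[361.31198515,   0.        , 258.07545576],
       [  0.        , 361.31198515, 190.20661432],
       [  0.        ,   0.        ,   1.        ]]), 'R': array([[-0.00747903, -0.99978681,  0.01924575],
       [-0.98629895,  0.00420355, -0.16491428],
       [ 0.16479822, -0.02021547, -0.98612012]]), 't': array([-0.11722991,  0.56222428,  1.10171187])}
{'mtx': array([[273.6937155 ,   0.        , 254.60504438],
       [  0.        , 273.6937155 , 192.66937876],
       [  0.        ,   0.        ,   1.        ]]), 'hand_eye': array([[-3.71068881e-04, -9.66313124e-01, -2.57369013e-01,
         6.85609420e-02],
       [ 9.99999652e-01, -1.66406965e-04, -8.16988479e-04,
         4.87654761e-04],
       [ 7.46638693e-04, -2.57369227e-01,  9.66312850e-01,
        -1.43848017e-01],
       [ 0.00000000e+00,  0.00000000e+00,  0.00000000e+00,
         1.00000000e+00]])}
```

View pics/top0.png

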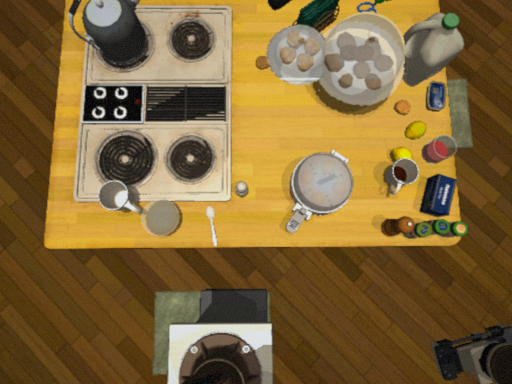

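View pics/scene0.png

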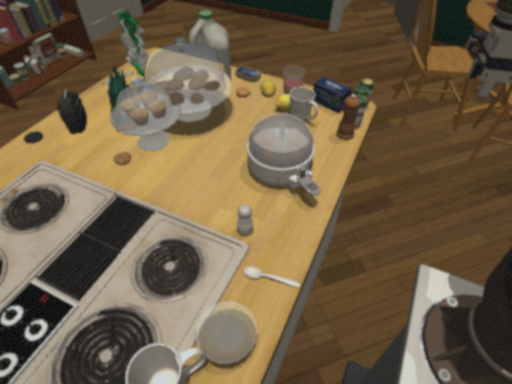

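The top view shows the cooker near (322,183) with its pedal near (298,217). The salt is at (241,188), the spoon at (212,225) and the bowl at (162,217). I'll enlarge the cooker.

```bash
python3 - <<'E'
import cv2,numpy as np
a=cv2.imread("pics/top0.png")[140:240,270:370];b=cv2.imread("pics/scene0.png")[105:205,235:335]
f=lambda i:cv2.resize(i,(400,400),interpolation=cv2.INTER_CUBIC)
cv2.imwrite("pics/crop.png",np.hstack([f(a),f(b)]))
E
```

```text
(no output)
```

View pics/crop.png

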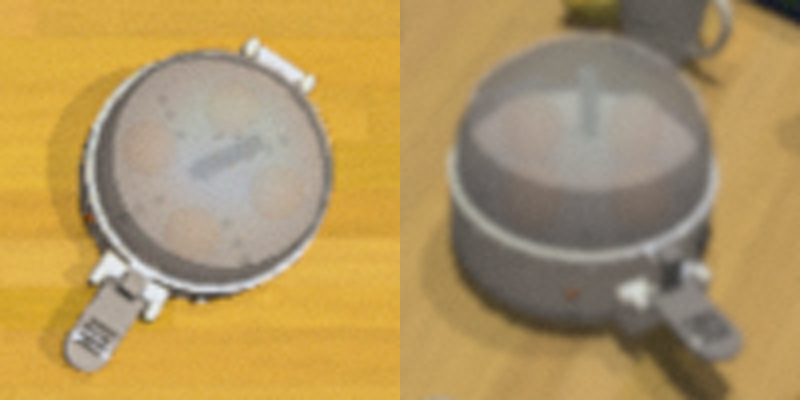

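The crop shows the pad ribs at top (293,223) and scene (313,186). The grip bar is at top (326,179) with ends (318,183) and (335,174.6), and in scene at (282.5,130). The hinge is at top (340,156).

```bash
cat > h.py <<'E'
import numpy as np
from cell import ctrl, vision
def cam(n,s=None):
    c=vision.camera_info(n)
    if n!="wrist": return c["mtx"],c["R"],c["t"]
    from scipy.spatial.transform import Rotation as Ro
    T=np.eye(4);T[:3,:3]=Ro.from_euler("xyz",s["eef_rot"]).as_matrix();T[:3,3]=s["eef_pos"]
    M=np.linalg.inv(T@c["hand_eye"]);return c["mtx"],M[:3,:3],M[:3,3]
def ray(C,p):
    K,R,t=C;return -R.T@t,R.T@np.linalg.solve(K,[*p,1])
def plane(C,p,z):
    o,d=ray(C,p);return o+d*(z-o[2])/d[2]
def tri(Cs,ps):
    A=0;b=0
    for C,p in zip(Cs,ps):
        o,d=ray(C,p);d/=np.linalg.norm(d);P=np.eye(3)-np.outer(d,d);A=A+P;b=b+P@o
    return np.linalg.solve(A,b)
E
python3 - <<'E'
from h import *
np.set_printoptions(precision=4,suppress=True)
T=cam("top");S=cam("scene")
pad=plane(T,(292.9,222.9),.057);g=plane(T,(326.1,178.9),.136);h=plane(T,(339.6,155.9),.076)
print("pad",pad,plane(S,(312.6,186),.057),tri([T,S],[(292.9,222.9),(312.6,186)]))
print("grip",g,plane(S,(282.1,129.6),.136),tri([T,S],[(326.1,178.9),(282.1,129.6)]))
print("hinge",h)
e1=plane(T,(317.9,182.9),.14);e2=plane(T,(335.1,174.6),.14);d=e2-e1
print("bar yaw",np.arctan2(d[1],d[0]),np.linalg.norm(d))
d=h-pad;print("cooker yaw",np.arctan2(d[1],d[0]),np.linalg.norm(d),"centre",pad+d*162/266)
d=g-pad;print(np.arctan2(d[1],d[0]),np.linalg.norm(d))
for n,p,z in[("salt",(241,186),.08),("spoon",(212,225),0),("bowl",(162,217),.03)]:print(n,plane(T,p,z))
E
```

```text
pad [ 0.4563 -0.2281  0.057 ] [ 0.4528 -0.2314  0.057 ] [ 0.454  -0.228   0.0605]
grip [ 0.5799 -0.3204  0.136 ] [ 0.5817 -0.3215  0.136 ] [ 0.5803 -0.32    0.1373]
hinge [ 0.6659 -0.379   0.076 ]
bar yaw -1.1255805465830158 0.05750275877007268
cooker yaw -0.6241730655652901 0.25895950062804307 centre [ 0.5839 -0.32    0.0686]
-0.641758899559038 0.17331658642560374
salt [ 0.5696 -0.0671  0.08  ]
spoon [0.4553 0.0294 0.    ]
bowl [0.4795 0.1849 0.03  ]
```

Call:
{"method": "jog_arm", "body": {"rows": [{"tx": 0.02,"ty": 0.025,"yaw": 0.17,"hand": 0},{"tx": 0.045,"ty": 0.055,"yaw": 0.35,"hand": 0},{"tx": 0.07,"ty": 0.09,"yaw": 0.53,"hand": 0},{"tx": 0.1,"ty": 0.125,"yaw": 0.71,"hand": 0},{"tx": 0.13,"ty": 0.16,"yaw": 0.89,"hand": 0},{"tx": 0.16,"ty": 0.195,"yaw": 1.07,"hand": 0},{"tx": 0.19,"ty": 0.23,"yaw": 1.25,"hand": 0},{"tx": 0.215,"ty": 0.26,"yaw": 1.43,"hand": 0}]}}

```text
invalid input
```

Call:
{"method": "jog_arm", "body": {"rows": [{"tx": 0.02,"ty": 0.025,"yaw": 0.17},{"tx": 0.04,"ty": 0.05,"yaw": 0.34},{"tx": 0.06,"ty": 0.075,"yaw": 0.51},{"tx": 0.08,"ty": 0.1,"yaw": 0.68},{"tx": 0.097,"ty": 0.12,"yaw": 0.85},{"tx": 0.097,"ty": 0.12,"tz": -0.04,"yaw": 0.85},{"tx": 0.097,"ty": 0.12,"tz": -0.08,"yaw": 0.85},{"tx": 0.097,"ty": 0.12,"tz": -0.1,"yaw": 0.85}]}}

```text
invalid input
```

Call:
{"method": "jog_arm", "body": {"rows": [{"tx": 0.02,"ty": 0.025,"tz": 0,"yaw": 0.17,"hand": 0}], "force": 20}}

```text
time_s: 0.22
eef_pos: [0.161, -0.5843, 0.24]
eef_rot: [-3.141, 0.002, 0.4]
force: [0.9, -0.1, 0.0]
grip_width: 0.934
```

Call:
{"method": "jog_arm", "body": {"rows": [{"tx": 0.025,"ty": 0.03,"tz": 0,"yaw": 0.17,"hand": 0},{"tx": 0.05,"ty": 0.06,"tz": 0,"yaw": 0.35,"hand": 0},{"tx": 0.075,"ty": 0.09,"tz": 0,"yaw": 0.53,"hand": 0},{"tx": 0.1,"ty": 0.12,"tz": 0,"yaw": 0.71,"hand": 0},{"tx": 0.125,"ty": 0.15,"tz": 0,"yaw": 0.89,"hand": 0},{"tx": 0.15,"ty": 0.18,"tz": 0,"yaw": 1.07,"hand": 0},{"tx": 0.175,"ty": 0.21,"tz": 0,"yaw": 1.25,"hand": 0},{"tx": 0.2,"ty": 0.24,"tz": 0,"yaw": 1.43,"hand": 0}]}}

```text
time_s: 1.23
eef_pos: [0.3634, -0.3423, 0.2405]
eef_rot: [-3.141, -0.0, 1.836]
force: [0.1, -0.7, 0.2]
grip_width: 0.067
```

Call:
{"method": "jog_arm", "body": {"rows": [{"tx": 0.025,"ty": 0.03,"tz": 0,"yaw": 0.17,"hand": 0},{"tx": 0.05,"ty": 0.06,"tz": 0,"yaw": 0.34,"hand": 0},{"tx": 0.07,"ty": 0.09,"tz": 0,"yaw": 0.51,"hand": 0},{"tx": 0.09,"ty": 0.115,"tz": 0,"yaw": 0.68,"hand": 0},{"tx": 0.09,"ty": 0.115,"tz": -0.04,"yaw": 0.68,"hand": 0},{"tx": 0.09,"ty": 0.115,"tz": -0.08,"yaw": 0.68,"hand": 0},{"tx": 0.09,"ty": 0.115,"tz": -0.1,"yaw": 0.68,"hand": 0},{"tx": 0.09,"ty": 0.115,"tz": -0.1,"yaw": 0.68,"hand": 0}]}}

```text
time_s: 2.22
eef_pos: [0.4517, -0.228, 0.1393]
eef_rot: [-3.141, -0.004, 2.511]
force: [-0.4, -0.4, 0.5]
grip_width: 0.004
```

```bash
python3 - <<'E'
from h import *
import cv2
s=ctrl.sense();print(s["eef_pos"],s["eef_rot"],s["force"],s["grip_width"],s["time_s"])
w=vision.snapshot("wrist")[:,:,::-1];t=vision.snapshot("top")[:,:,::-1]
t=cv2.resize(t[140:252,270:382],(384,384),interpolation=cv2.INTER_CUBIC)
cv2.imwrite("pics/w1.png",cv2.resize(np.hstack([w,t]),(800,343)))
C=cam("wrist",s)
for X in([.455,-.228,.057],[*s["eef_pos"][:2],.057]):
    p=C[0]@(C[1]@np.array(X)+C[2]);print(p[:2]/p[2]*343/384)
E
```

```text
[ 0.45173293 -0.22798696  0.13929714] [-3.14112663 -0.00358944  2.51095794] [-0.35432944 -0.36894467  0.45359888] 0.004385102582586549 2.225
[230.03946762 183.86758814]
[228.06388039 181.25307085]
```

View pics/w1.png

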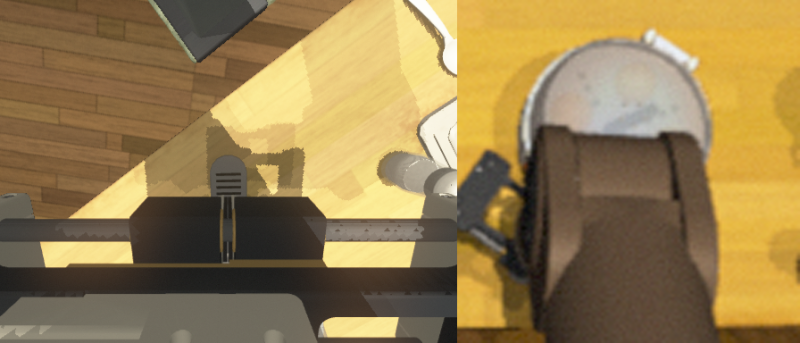

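The projected pad and the ribs coincide at (230,184) in the wrist picture, directly under the closed fingertips. Next is the press.

Call:
{"method": "jog_arm", "body": {"rows": [{"tx": 0.002,"ty": 0,"tz": -0.03,"yaw": 0,"hand": 0},{"tx": 0.002,"ty": 0,"tz": -0.05,"yaw": 0,"hand": 0},{"tx": 0.002,"ty": 0,"tz": -0.065,"yaw": 0,"hand": 0},{"tx": 0.002,"ty": 0,"tz": -0.072,"yaw": 0,"hand": 0},{"tx": 0.002,"ty": 0,"tz": -0.078,"yaw": 0,"hand": 0},{"tx": 0.002,"ty": 0,"tz": -0.083,"yaw": 0,"hand": 0},{"tx": 0.002,"ty": 0,"tz": -0.083,"yaw": 0,"hand": 0}]}}

```text
time_s: 3.2
eef_pos: [0.4552, -0.2286, 0.0585]
eef_rot: [-3.141, 0.001, 2.511]
force: [-3.2, 1.6, 6.9]
grip_width: 0.005
```

Call:
{"method": "jog_arm", "body": {"rows": [{"tx": 0,"ty": 0,"tz": -0.004,"yaw": 0,"hand": 0},{"tx": 0,"ty": 0,"tz": -0.006,"yaw": 0,"hand": 0},{"tx": 0,"ty": 0,"tz": -0.006,"yaw": 0,"hand": 0}]}}

```text
time_s: 3.58
eef_pos: [0.4557, -0.2287, 0.0561]
eef_rot: [-3.14, 0.004, 2.511]
force: [-17.8, 5.5, 60.6]
grip_width: 0.004
```

Call:
{"method": "jog_arm", "body": {"rows": [{"tx": 0,"ty": 0,"tz": 0.01,"yaw": 0,"hand": 0},{"tx": -0.01,"ty": 0.007,"tz": 0.05,"yaw": 0,"hand": 0.0},{"tx": -0.02,"ty": 0.014,"tz": 0.1,"yaw": 0,"hand": 0.05},{"tx": -0.02,"ty": 0.014,"tz": 0.15,"yaw": -0.15,"hand": 0.09},{"tx": -0.02,"ty": 0.014,"tz": 0.19,"yaw": -0.32,"hand": 0.09},{"tx": -0.02,"ty": 0.014,"tz": 0.19,"yaw": -0.5,"hand": 0.09},{"tx": -0.02,"ty": 0.014,"tz": 0.19,"yaw": -0.5,"hand": 0.09},{"tx": -0.02,"ty": 0.014,"tz": 0.19,"yaw": -0.5,"hand": 0.09}]}}

```text
time_s: 4.58
eef_pos: [0.4347, -0.2143, 0.2415]
eef_rot: [-3.141, -0.0, 2.015]
force: [0.4, 0.6, -0.3]
grip_width: 0.608
```

```bash
python3 - <<'E'
from h import *
import cv2
s=ctrl.sense();print(s["eef_pos"],s["eef_rot"],s["force"],s["grip_width"],s["time_s"])
w=vision.snapshot("wrist")[:,:,::-1];t=vision.snapshot("scene")[:,:,::-1]
t=cv2.resize(t[65:225,215:375],(384,384),interpolation=cv2.INTER_CUBIC)
cv2.imwrite("pics/w2.png",cv2.resize(np.hstack([w,t]),(800,343)))
E
```

```text
[ 0.43474341 -0.21430035  0.2414871 ] [-3.14122190e+00 -2.97588008e-04  2.01499334e+00] [ 0.38805216  0.60507033 -0.31666393] 0.607684113962781 4.575
```

View pics/w2.png

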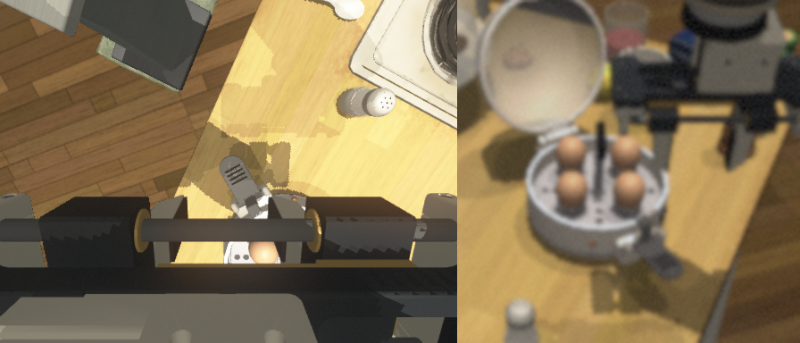

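The lid is open, and in the scene crop all four eggs are standing with the black bar free between them. I'll move above the bar.

Call:
{"method": "jog_arm", "body": {"rows": [{"tx": 0.03,"ty": -0.022,"tz": 0,"yaw": 0,"hand": 0.09},{"tx": 0.065,"ty": -0.048,"tz": 0,"yaw": 0,"hand": 0.09},{"tx": 0.1,"ty": -0.074,"tz": 0,"yaw": 0,"hand": 0.09},{"tx": 0.13,"ty": -0.095,"tz": 0,"yaw": 0,"hand": 0.09},{"tx": 0.145,"ty": -0.106,"tz": 0,"yaw": 0,"hand": 0.09},{"tx": 0.145,"ty": -0.106,"tz": -0.02,"yaw": 0,"hand": 0.09},{"tx": 0.145,"ty": -0.106,"tz": -0.03,"yaw": 0,"hand": 0.09},{"tx": 0.145,"ty": -0.106,"tz": -0.03,"yaw": 0,"hand": 0.09}]}}

```text
time_s: 5.68
eef_pos: [0.5792, -0.3202, 0.2107]
eef_rot: [-3.14, -0.002, 2.012]
force: [-0.3, -0.3, 0.4]
grip_width: 0.979
```

```bash
python3 - <<'E'
from h import *
import cv2
s=ctrl.sense();print(s["eef_pos"],s["eef_rot"],s["force"],s["grip_width"],s["time_s"])
w=vision.snapshot("wrist")[:,:,::-1]
cv2.imwrite("pics/w3.png",w)
C=cam("wrist",s)
x=np.array([np.cos(2.016),np.sin(2.016)])*.028
for a in(-1,0,1):
    X=np.r_[np.array([.580,-.320])+a*x,.148]
    p=C[0]@(C[1]@X+C[2]);print(a,p[:2]/p[2])
E
```

```text
[ 0.57922251 -0.32019991  0.21065034] [-3.14028468e+00 -1.83171002e-03  2.01155912e+00] [-0.29927502 -0.26538865  0.40732219] 0.9789291122835974 5.675
-1 [256.49244642 242.28140401]
0 [256.38475993 209.79825723]
1 [256.26976444 175.11038785]
```

View pics/w3.png

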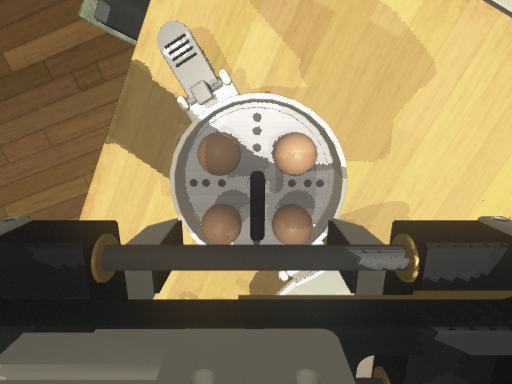

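The bar runs vertically at column 257, rows 170–240, against a predicted 256.4 and 175–242. It is aligned within about 2 mm, so I'll descend and grip.

Call:
{"method": "jog_arm", "body": {"rows": [{"tx": 0,"ty": 0.002,"tz": -0.025,"yaw": 0,"hand": 0.09},{"tx": 0,"ty": 0.002,"tz": -0.05,"yaw": 0,"hand": 0.09},{"tx": 0,"ty": 0.002,"tz": -0.068,"yaw": 0,"hand": 0.09},{"tx": 0,"ty": 0.002,"tz": -0.076,"yaw": 0,"hand": 0.09},{"tx": 0,"ty": 0.002,"tz": -0.076,"yaw": 0,"hand": 0.06},{"tx": 0,"ty": 0.002,"tz": -0.076,"yaw": 0,"hand": 0.04},{"tx": 0,"ty": 0.002,"tz": -0.076,"yaw": 0,"hand": 0.025},{"tx": 0,"ty": 0.002,"tz": -0.076,"yaw": 0,"hand": 0.018}], "force": 25}}

```text
time_s: 6.72
eef_pos: [0.5802, -0.3185, 0.1362]
eef_rot: [3.141, 0.001, 2.011]
force: [0.5, -0.0, -0.6]
grip_width: 0.593
```

Call:
{"method": "jog_arm", "body": {"rows": [{"tx": 0,"ty": 0,"tz": 0,"yaw": 0,"hand": 0.012},{"tx": 0,"ty": 0,"tz": 0,"yaw": 0,"hand": 0.005},{"tx": 0,"ty": 0,"tz": 0,"yaw": 0,"hand": 0.0},{"tx": 0,"ty": 0,"tz": 0,"yaw": 0,"hand": 0.0},{"tx": 0,"ty": 0,"tz": 0,"yaw": 0,"hand": 0.0}], "force": 40}}

```text
time_s: 7.35
eef_pos: [0.58, -0.3184, 0.1357]
eef_rot: [3.141, 0.0, 2.011]
force: [-0.2, 0.6, -0.4]
grip_width: 0.128
```

The opening is 11.8 mm, which matches the bar. I'll lift slowly.

Call:
{"method": "jog_arm", "body": {"rows": [{"tx": 0,"ty": 0,"tz": 0,"yaw": 0,"hand": 0},{"tx": 0,"ty": 0,"tz": 0.002,"yaw": 0,"hand": 0},{"tx": 0,"ty": 0,"tz": 0.006,"yaw": 0,"hand": 0},{"tx": 0,"ty": 0,"tz": 0.011,"yaw": 0,"hand": 0},{"tx": 0,"ty": 0,"tz": 0.017,"yaw": 0,"hand": 0},{"tx": 0,"ty": 0,"tz": 0.022,"yaw": 0,"hand": 0},{"tx": 0,"ty": 0,"tz": 0.025,"yaw": 0,"hand": 0},{"tx": 0,"ty": 0,"tz": 0.025,"yaw": 0,"hand": 0}]}}

```text
time_s: 8.35
eef_pos: [0.5801, -0.3185, 0.161]
eef_rot: [3.141, 0.0, 2.011]
force: [0.2, -0.5, -3.6]
grip_width: 0.13
```

The measured load is about 3.5–4 N, which fits the tray with its eggs. I'll keep lifting.

Call:
{"method": "jog_arm", "body": {"rows": [{"tx": 0,"ty": 0,"tz": 0.004,"yaw": 0,"hand": 0},{"tx": 0,"ty": 0,"tz": 0.012,"yaw": 0,"hand": 0},{"tx": 0,"ty": 0,"tz": 0.022,"yaw": 0,"hand": 0},{"tx": -0.002,"ty": 0.001,"tz": 0.032,"yaw": 0,"hand": 0},{"tx": -0.004,"ty": 0.003,"tz": 0.042,"yaw": 0,"hand": 0},{"tx": -0.006,"ty": 0.004,"tz": 0.052,"yaw": 0,"hand": 0},{"tx": -0.007,"ty": 0.005,"tz": 0.06,"yaw": 0,"hand": 0},{"tx": -0.008,"ty": 0.006,"tz": 0.066,"yaw": 0,"hand": 0}]}}

```text
time_s: 9.35
eef_pos: [0.572, -0.3124, 0.2274]
eef_rot: [3.141, 0.0, 2.011]
force: [-0.4, -1.0, -4.1]
grip_width: 0.128
```

Call:
{"method": "jog_arm", "body": {"rows": [{"tx": 0,"ty": 0,"tz": 0.005,"yaw": 0,"hand": 0},{"tx": 0,"ty": 0,"tz": 0.01,"yaw": 0,"hand": 0},{"tx": 0,"ty": 0,"tz": 0.013,"yaw": 0,"hand": 0},{"tx": 0,"ty": 0,"tz": 0.014,"yaw": 0,"hand": 0},{"tx": 0,"ty": 0,"tz": 0.014,"yaw": 0,"hand": 0},{"tx": 0,"ty": 0,"tz": 0.014,"yaw": 0,"hand": 0},{"tx": 0,"ty": 0,"tz": 0.014,"yaw": 0,"hand": 0},{"tx": 0,"ty": 0,"tz": 0.014,"yaw": 0,"hand": 0}]}}

```text
time_s: 10.35
eef_pos: [0.5719, -0.3124, 0.2407]
eef_rot: [-3.142, -0.0, 2.011]
force: [0.6, -1.0, -3.7]
grip_width: 0.129
```

```bash
python3 - <<'E'
from h import *
import cv2
s=ctrl.sense();print(s["eef_pos"],s["eef_rot"],s["force"],s["ft_torque"],s["grip_width"],abs(s["qd"]).max(),s["time_s"])
w=vision.snapshot("wrist")[:,:,::-1];t=vision.snapshot("scene")[:,:,::-1]
t=cv2.resize(t[35:235,185:385],(384,384),interpolation=cv2.INTER_CUBIC)
cv2.imwrite("pics/w4.png",cv2.resize(np.hstack([w,t]),(800,343)))
E
```

```text
[ 0.57191869 -0.31244049  0.24065317] [-3.14154929e+00 -8.68625961e-05  2.01069490e+00] [ 0.64958799 -0.97871778 -3.7462791 ] [ 0.02644312 -0.19902527 -0.02032943] 0.12923276035230172 0.0016383589478528582 10.35
```

View pics/w4.png

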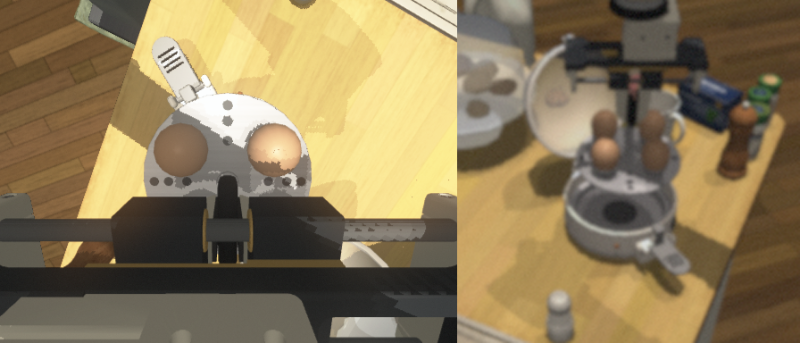

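The tray hangs level above the open cooker with all four eggs upright. Its underside is at about 0.046 + 0.105 = 0.151 m.

```bash
python3 -c "
from cell import ticket
print(ticket.finish_job())"
```

```text
the job is handed in; nothing more can be done
None
```

The job is handed in, with the tray held over the open cooker to drain. I pressed the pedal until it stopped moving (about 60 N at the wrist) and the lid sprang open. I then gripped the bar with 40 N set and lifted the tray 105 mm.

| Last check | Reading |
|---|---|
| Tray underside height | about 0.151 m (needed over 0.130), from the lift distance |
| Finger opening | 11.9 mm, on the 12 mm bar |
| Load on the wrist | about 3.7 N, fits the tray with its eggs |
| Arm joint speeds | under 0.002 rad/s |
| Distance from cooker centre | about 1.5 cm (limit 6 cm) |
| Time | 10.4 s (limit 48 s) |

The last picture shows the lid open, the tray level and clear of it, and all four eggs upright. The salt shaker looked unmoved; the bowl and spoon were out of that view, but the arm never worked near them.

- **Pedal angle:** I judged the stop from the force and the lid opening, because the joint angle isn't reported.
- **Pedal-to-bar distance:** the bar measured 154 mm from the pad, against 162 mm nominal from the pad to the cooker's centre. I put this down to the bar or pad reading being several millimetres off; the grip still fitted.
- **Rejected moves:** the first two move calls were refused as invalid input and the arm did not move. I then sent every field in each row, and the calls went through.

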